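# Clear the edge and lay the setting rule flush against the serving board

### The job

The cutlery is to be lined up along the serving board: first take the burnt-out tea light from in front of the white marble board and drop it into the blue waste bowl. Then take the wooden setting rule off its leaning stand and lay it flat on the cart, flush against the board's long edge nearest the robot, with its whole length beside the board. Leave the orange bowl, the tea glass and the other things where they stand.

Things in the scene. Friction and masses are not known exactly. Their poses are not given: they have to be found in the camera images.
- board: White marble serving board, fixed, 150 (its x) by 260 (its y) by 18 mm high. Origin: centre of its underside, on the cart top. Its long edge nearest the robot is the straight face at x = -75 mm in its frame, running along its y.
- rule: Setting rule, 0.2 to 0.3 kg: light wooden plate 56 (its x) by 180 (its y) by 12 mm thick; either long edge may face the board. A dark grip bar 16 mm wide (x), 120 mm long (y) stands along its middle from z = 12 to 52 mm. Origin: centre of the plate's underside; z points out through the bar. It starts on the stand's slope, leaning 30 degrees, the bar pointing up and to the robot's right.
- stand: Fixed wooden stand, 100 by 190 mm base, about 97 mm high at the back. Origin: centre under its base. Its face, sloping 30 degrees from level, looks up and to its -x and carries the rule, whose underside centre is 70 mm above the cart top; an 8 mm lip along the lower edge holds the rule, which lifts off square to the slope.
- tea_light: Burnt-out tea light in a metal cup, diameter 38 mm, 15 mm high, about 10 to 20 g. Origin: centre of its underside. It stands on the cart close in front of the board's near edge, where the rule must go.
- waste_bowl: Blue round bowl for waste, diameter 105 mm at the rim, 47 mm high, loose; inside floor about 12 mm up and about 40 mm wide, the walls flare to about 95 mm inside at the rim. Origin: centre of its underside.
- orange_bowl: Orange bowl, diameter 96 mm, 43 mm high, loose, standing on the back part of the marble board. Origin: centre of its underside. A bystander.
- tea_glass: Clear tea glass, diameter 63 mm, 81 mm high, loose, behind the stand. Origin: centre of its underside. A bystander.
Things that resemble listed ones, but are neither listed nor needed, are in the scene too. Of the things shaped like the tea_light, the metal one is meant.

How it is judged:
By the outcome, as a careful person would: the job done as asked, in the order asked, and still so for the second after the job is handed in, with the robot touching nothing.
It also fails if it takes over 58 s, if anything falls off the work surface, if the arm or the gripper's body presses on something with over 40 N, if the wrist force passes 120 N, or if a joint passes its speed limit or range.

### The arm

A 6-joint arm with a two-finger parallel gripper is mounted at the origin on a cart in front of the work surface, level with it; the furniture and walls round the work are solid. World frame = base frame: x ahead of the robot, y to its left, z up, the work surface at z = 0. Lengths are in m, angles in rad, forces in N, time in s.
With the tool pointing down it reaches from about 0.25 to 0.85 m from the base axis. Payload 12.5 kg.
Tool frame: the origin (TCP) lies midway between the tips of the shut fingers; the grasp point (between the pads) lies 19 mm behind it (pinch_z is the z of the grasp point in the tool frame, in m); z points along the fingers, y is the line along which they close (so a half turn about z gives the same grasp; the last joint's range is limited). The gripper opens to 93 mm and grips with 3 to 60 N. Pads are 15 mm wide; open, the fingers measure 128 mm over their backs; the gripper's body (75 mm by 188 mm) begins 65 mm behind the grasp point.
Start: joints at [-1.191, 0.351, 1.652, -0, 1.139, -0.085], TCP at [0.247, -0.492, 0.189] pointing down, gripper open.
Joint ranges: [-2.75, 2.75], [-0.79, 2.1], [0.01, 2.65], [-1.57, 4.71], [0.07, 3.14], [-2.87, 2.87]. Speed limits (rad/s): [2.22, 2.22, 2.79, 3.14, 3.14, 3.14].

### API

Orientations are given as a unit quaternion [x, y, z, w].
In Python, from workcell import * gives the robot as it stands. The module is installed in compiled form; this text tells all that it offers. Calls block until the motion is done:
- move_ptp(position, orientation): joint-space move of the TCP to a pose.
- movel(position, speed=0.15, rotation=None, threshold=None): straight line of the TCP; rotation=None keeps the orientation; speed is the mean speed in m/s. With threshold (N) it stops when the force on the tool has changed by that much, and returns True; else False.
- move_j(angles): joint-space move.
- set_gripper(opening, newtons=None): finger opening in m; newtons is the grip in N (None keeps the last); returns when the fingers have stopped.
- dwell(seconds).
- inverse_kinematics(position, orientation): joint angles nearest the present ones, or None.
- get_image(name): name is "scene" or "top" or "wrist"; returns a dict with "frame" (420x560x3 uint8, red, green, blue), "z_map" (420x560 float32, m along the optical axis (not along the pixel's ray), 0 where there is no reading), "mtx" (3x3 intrinsics, pixels), "position" and "attitude" of the camera in the world. Camera axes: x right, y down, z forward; pixel columns grow to the right and rows downward; lengths in m; the calibration is good to about 2 mm. A picture is of the moment at which its call begins.
A pose or a line that the arm cannot do raises PlanningError and nothing moves.
- sign_off(): hands the job in; it is judged then, once.
Trained networks look in a picture, given as the dict that the camera call returned (one of the last four; its "shot" number tells which), for a name from the list of things; names that differ only in an ending like _2 or _b are one class to them, and where a whole thing is asked for, a point or a joint stands for the part that bears it (a point fixed in the world has none). Each returns a list of dicts, best first, with "score" (0 to 1); they miss things now and then, are a little off and sometimes report something else, mostly with a low value. They report only what shows in the picture. A call takes as long as a camera call. They do not tell look-alikes from the thing itself.
- silhouettes(query, picture): "region" (420x560 bool, what is visible of it) and "rect" ([left, top, right, bottom] in pixels, round what is visible of it).
Readings, each from a call of its own:
- get_clock(): time.
- get_q(): joint angles.
- get_joint_velocities(): joint speeds.
- get_effort(): joint torques, N m.
- get_position(): TCP position.
- get_tcp_rot(): TCP orientation.
- get_force(): force on the tool from outside, world axes, zero at the start.
- get_torque(): the same for the moment, N m.
- get_gripper_width(): finger opening in m.
- get_grasp_force(): force on a finger pad.
Only numpy, scipy, OpenCV 4.12 (cv2) and the standard library are available. Lean on these libraries where they do the work, as an engineer would, in place of code of your own. Each camera call takes 0.05 s, during which the arm holds its last target. There are 200 camera calls.

## Working session

There is one attempt and no reset: what is moved stays moved. The work goes in short steps, each a Python script; the robot and the scene stay as the last script left them, time stands still between calls to the robot, and variables do not carry over. Pictures are saved under pics/ and viewed, at most 10 in all, crops included, and the job is handed in when it is done.

```bash
mkdir -p pics; cat > h.py <<'E'
from workcell import *
import numpy as np, cv2
from scipy.spatial.transform import Rotation as R
def cloud(p):
    z=p["z_map"]; K=np.array(p["mtx"]); v,u=np.mgrid[:z.shape[0],:z.shape[1]]
    c=np.stack([(u-K[0,2])/K[0,0]*z,(v-K[1,2])/K[1,1]*z,z],-1)
    a=np.array(p["attitude"]); M=R.from_quat(a).as_matrix() if a.size==4 else a.reshape(3,3)
    w=c@M.T+np.array(p["position"]); w[z<=0]=np.nan; return w
def save(p,n): cv2.imwrite("pics/"+n+".png",p["frame"][:,:,::-1])
E
python3 - <<'E'
from h import *
for n in ["scene","top"]:
    p=get_image(n); save(p,n+"0"); w=cloud(p); np.savez(n+"0.npz",w=w,f=p["frame"])
    print(n,p["position"],p["attitude"])
    for q in ["board","rule","stand","tea_light","waste_bowl","orange_bowl","tea_glass"]:
        for s in silhouettes(q,p):
            x=w[s["region"]]; x=x[~np.isnan(x[:,0])]
            if len(x): print(q,round(s["score"],2),s["rect"],len(x),np.median(x,0).round(3),np.percentile(x,2,axis=0).round(3),np.percentile(x,98,axis=0).round(3))
print(get_clock())
E
```

```text
scene [-0.21812309  0.42133901  1.03801731] [-0.47308542  0.79626538 -0.32614979  0.18915059]
board 0.81 [141.1, 219.5, 261.2, 303.9] 4723 [0.583 0.225 0.018] [0.521 0.085 0.006] [0.678 0.337 0.022]
rule 0.9 [332.4, 180.6, 357.8, 234.7] 594 [ 0.522 -0.148  0.09 ] [ 0.461 -0.212  0.082] [ 0.59  -0.087  0.101]
stand 0.61 [316.9, 173.5, 340.3, 253.8] 951 [ 0.507 -0.102  0.086] [ 0.464 -0.188  0.   ] [ 0.613 -0.066  0.097]
tea_light 0.61 [225.6, 270.6, 242.2, 285.5] 183 [0.509 0.162 0.009] [0.487 0.147 0.004] [0.526 0.18  0.017]
tea_light 0.58 [278.3, 253.7, 295.7, 266.7] 209 [0.495 0.023 0.008] [ 0.474 -0.    -0.   ] [0.514 0.042 0.017]
tea_light 0.48 [277.9, 275.5, 290.3, 292.0] 207 [0.437 0.061 0.009] [0.417 0.043 0.003] [0.455 0.079 0.017]
orange_bowl 0.6 [175.4, 225.9, 209.1, 259.2] 1040 [0.636 0.217 0.042] [0.577 0.177 0.028] [0.667 0.262 0.063]
tea_glass 0.56 [254.5, 157.1, 278.2, 189.3] 594 [ 0.754 -0.056  0.053] [ 0.735 -0.085  0.009] [ 0.793 -0.029  0.081]
tea_glass 0.28 [224.5, 271.3, 243.2, 290.8] 217 [0.508 0.163 0.009] [0.487 0.146 0.003] [0.526 0.182 0.017]
top [ 0.4370089
[... 596 characters left out ...]
002] [0.511 0.038 0.011]
tea_light 0.53 [215.0, 228.3, 226.0, 243.5] 98 [0.509 0.167 0.006] [0.492 0.151 0.002] [0.525 0.183 0.014]
tea_light 0.51 [246.4, 248.8, 259.0, 265.1] 118 [0.441 0.063 0.007] [ 0.422  0.045 -0.001] [0.457 0.08  0.015]
waste_bowl 0.61 [383.0, 220.7, 419.8, 256.7] 918 [ 0.498 -0.409  0.021] [ 0.45  -0.451  0.007] [ 0.544 -0.355  0.048]
orange_bowl 0.83 [186.7, 179.0, 216.7, 210.7] 707 [0.63  0.224 0.039] [0.585 0.176 0.028] [0.67  0.263 0.063]
tea_glass 0.77 [280.5, 140.6, 296.6, 166.1] 366 [ 0.778 -0.057  0.041] [ 0.74  -0.085  0.001] [ 0.798 -0.028  0.083]
tea_glass 0.62 [166.3, 174.4, 250.3, 231.5] 2997 [0.595 0.185 0.018] [0.531 0.083 0.011] [0.686 0.335 0.023]
0.8
```

```bash
python3 - <<'E'
import cv2
t=cv2.imread("pics/top0.png")[120:300,140:440]; cv2.imwrite("pics/topc.png",cv2.resize(t,None,fx=2.6,fy=2.6,interpolation=cv2.INTER_CUBIC))
t=cv2.imread("pics/scene0.png")[130:330,120:390]; cv2.imwrite("pics/scenec.png",cv2.resize(t,None,fx=2.9,fy=2.9,interpolation=cv2.INTER_CUBIC))
E
```

```text
(no output)
```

View pics/topc.png

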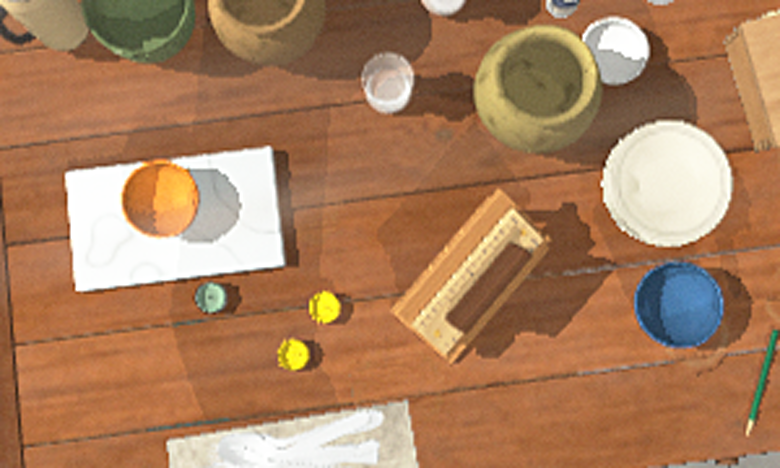

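View pics/scenec.png

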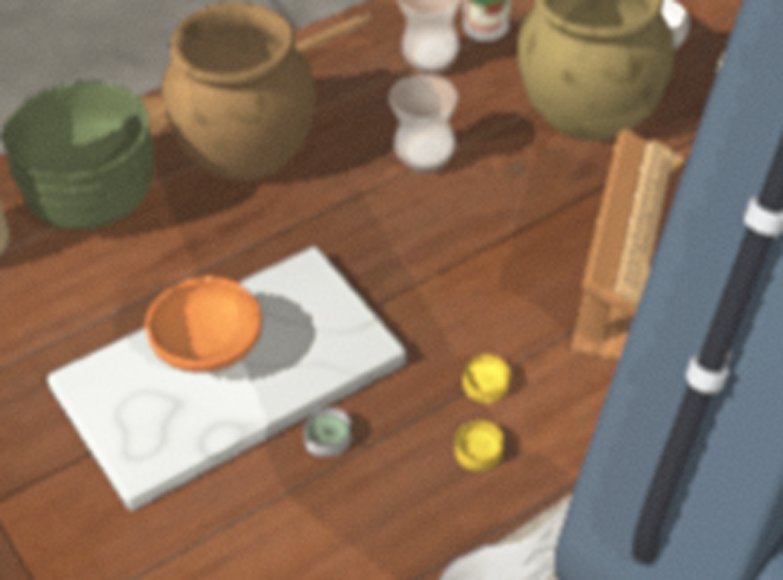

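The top view, scaled 2.6x, shows the metal, greenish tea light at crop (211,297), just in front of the board. The two yellow tea lights at (325,307) and (294,354) are look-alikes. The rule and stand are around (480,280), and the blue bowl is at (679,305). The scene view agrees. Next I'll take wrist close-ups.

```bash
python3 - <<'E'
from h import *
dn=R.from_euler('x',np.pi)
print(R.from_quat(get_tcp_rot()).as_matrix().round(2).tolist())
def look(x,y,z,n,qs,yaw=0):
    q=(R.from_euler('z',yaw)*dn).as_quat()
    move_ptp([x,y,z],q)
    p=get_image("wrist"); save(p,n); w=cloud(p)
    print(n,np.array(p["position"]).round(3),R.from_quat(p["attitude"]).as_matrix().round(2).tolist() if np.size(p["attitude"])==4 else p["attitude"])
    D=dict(w=w,f=p["frame"])
    for q in qs:
        for i,s in enumerate(silhouettes(q,p)):
            x=w[s["region"]]; x=x[~np.isnan(x[:,0])]
            if i==0: D[q]=s["region"]
            if len(x): print(q,round(s["score"],2),s["rect"],len(x),np.median(x,0).round(3),np.percentile(x,2,axis=0).round(3),np.percentile(x,98,axis=0).round(3))
    np.savez(n,**D)
print(get_clock())
look(0.45,-0.25,0.34,"w1",["rule","stand","waste_bowl"],np.pi/2)
look(0.47,0.18,0.34,"w2",["board","tea_light"],np.pi/2)
print(get_clock(),get_q())
E
```

```text
[[0.89, 0.45, 0.0], [0.45, -0.89, -0.0], [0.0, 0.0, -1.0]]
0.8
w1 [ 0.45  -0.18   0.535] [[1.0, -0.0, -0.0], [-0.0, -0.97, -0.25], [-0.0, 0.25, -0.97]]
rule 0.62 [268.9, 32.9, 406.0, 171.1] 7091 [ 0.516 -0.158  0.09 ] [ 0.45  -0.225  0.066] [ 0.593 -0.094  0.117]
stand 0.63 [265.8, 14.9, 430.4, 176.6] 5605 [ 0.533 -0.149  0.087] [ 0.441 -0.239  0.008] [ 0.618 -0.072  0.095]
waste_bowl 0.79 [273.5, 239.3, 348.5, 313.6] 3739 [ 0.496 -0.411  0.022] [ 0.447 -0.45   0.01 ] [ 0.543 -0.352  0.047]
waste_bowl 0.18 [261.7, 14.7, 429.5, 173.1] 5716 [ 0.531 -0.148  0.087] [ 0.439 -0.24   0.008] [ 0.616 -0.072  0.095]
w2 [0.471 0.25  0.535] [[1.0, -0.0, 0.0], [-0.0, -0.97, -0.25], [0.0, 0.25, -0.97]]
board 0.88 [315.7, 44.9, 429.2, 243.1] 15190 [0.591 0.232 0.017] [0.528 0.088 0.015] [0.682 0.338 0.019]
tea_light 0.69 [249.2, 237.2, 268.7, 260.6] 487 [0.438 0.062 0.007] [0.422 0.045 0.004] [0.454 0.082 0.015]
tea_light 0.61 [291.7, 169.1, 320.3, 194.1] 502 [0.509 0.165 0.007] [0.494 0.148 0.004] [0.527 0.184 0.015]
4.05 [ 2.71728806e-01  1.47235389e-01  1.54464962e+00 -1.01461482e-04
  1.44970013e+00  2.72991121e-01]
```

```bash
python3 - <<'E'
from h import *
D=np.load("w2.npz"); w=D["w"]; x=w[D["board"]]; x=x[(x[:,2]>.013)&(x[:,2]<.023)]
print("board",cv2.minAreaRect(x[:,:2].astype(np.float32)))
# near edge: for each y bin the min x ; far from board net mask: use height
m=(abs(w[...,2]-.018)<.004)&(w[...,0]>.48)&(w[...,0]<.75)&(w[...,1]>.05)&(w[...,1]<.38)&(D["f"].min(-1)>90)
print("board2",cv2.minAreaRect(w[m][:,:2].astype(np.float32)))
e=[(b+.0025,np.percentile(x[(x[:,1]>b)&(x[:,1]<b+.005)][:,0],1)) for b in np.arange(.1,.31,.005)]
e=np.array(e); pf=np.polyfit(e[:,0],e[:,1],1); print("edge x=",pf,"res",np.abs(np.polyval(pf,e[:,0])-e[:,1]).max())
D=np.load("w1.npz"); w=D["w"];f=D["f"].astype(int); reg=D["rule"]|D["stand"]
x=w[reg]; c=f[reg]; dark=(c.sum(1)<270)&(x[:,2]>.05)
print("bright",np.percentile(c.sum(1),[5,20,50,80]))
# plane through light rule pts with z>0.05: ransac over both
P=x[(x[:,2]>.04)]
best=None;rng=np.random.default_rng(0)
for _ in range(600):
    a=P[rng.choice(len(P),3,0)]; n=np.cross(a[1]-a[0],a[2]-a[0]); 
    if np.linalg.norm(n)<1e-6: continue
    n/=np.linalg.norm(n); n*=np.sign(n[2])
    if abs(n[2]-np.cos(np.pi/6))>.06: continue
    k=(abs((P-a[0])@n)<.0025)
    if best is None or k.sum()>best[0]: best=(k.sum(),n,a[0])
k=abs((P-best[2])@best[1])<.003; C=P[k].mean(0); n=np.linalg.svd(P[k]-C)[2][2]; n*=np.sign(n[2])
print("plane",k.sum(),len(P),n.round(3),np.degrees(np.arccos(n[2])),C.round(4))
h=(P-C)@n; print("heights",np.histogram(h,bins=np.arange(-.03,.06,.005)))
l=np.cross([0,0,1],n); l/=np.linalg.norm(l); s=np.cross(l,n)  # s along slope, l level
for nm,lo,hi in [("planeA",-.003,.003),("bar top",.035,.045)]:
    g=P[(h>lo)&(h<hi)]
    if len(g)>50:
        u=np.stack([(g-C)@l,(g-C)@s],-1); r=cv2.minAreaRect(u.astype(np.float32))
        print(nm,len(g),r,np.median((g-C)@n),(C+r[0][0]*l+r[0][1]*s).round(4), np.percentile(u,[1,99],axis=0).round(4).tolist())
print("l",l,"s",s)
b=np.load("w1.npz"); x=w[b["waste_bowl"]]; x=x[x[:,2]>.042]; print("bowl",cv2.minEnclosingCircle(x[:,:2].astype(np.float32)))
t=w[165:200,285:325].reshape(-1,3)
D=np.load("w2.npz"); w=D["w"]; t=w[165:198,288:324].reshape(-1,3); t=t[(t[:,2]>.0105)&(t[:,2]<.017)&(t[:,0]<np.polyval(pf,t[:,1])-.0005)]; print("tl",len(t),cv2.minEnclosingCircle(t[:,:2].astype(np.float32)))
im=np.hstack([cv2.resize(np.load("w1.npz")["f"][10:190,250:440],None,fx=2,fy=2),cv2.resize(D["f"][30:210,240:440],None,fx=2,fy=2)])
cv2.imwrite("pics/wc.png",im[:,:,::-1])
E
```

```text
board ((0.6071788668632507, 0.2116546332836151), (0.15002959966659546, 0.25992336869239807), 6.60385799407959)
board2 ((0.5872125029563904, 0.20910775661468506), (0.19031624495983124, 0.25990498065948486), 6.616794586181641)
edge x= [-0.11828321  0.55788878] res 0.0012827553087065846
bright [172. 226. 323. 397.]
plane 4740 11652 [-0.352 -0.406  0.843] 32.490413982957456 [ 0.5187 -0.1564  0.0809]
heights (array([   0,   81,  290, 3525,  235, 2490, 2556,  165,  162,  170,  173,
        182,  201,  640,  782,    0,    0]), array([-3.0000000e-02, -2.5000000e-02, -2.0000000e-02, -1.5000000e-02,
       -1.0000000e-02, -5.0000000e-03,  6.9388939e-18,  5.0000000e-03,
        1.0000000e-02,  1.5000000e-02,  2.0000000e-02,  2.5000000e-02,
        3.0000000e-02,  3.5000000e-02,  4.0000000e-02,  4.5000000e-02,
        5.0000000e-02,  5.5000000e-02]))
planeA 4823 ((0.007482089102268219, 0.008084097877144814), (0.18548911809921265, 0.0671195387840271), 0.2609926462173462) 4.444936433183061e-05 [ 0.5199 -0.1664  0.0765] [[-0.0839, -0.0248], [0.0936, 0.0407]]
bar top 1422 ((0.00460459291934967, 0.0011184625327587128), (0.11953260749578476, 0.015996672213077545), 0.44181108474731445) 0.040165497593375524 [ 0.5216 -0.1601  0.0803] [[-0.0536, -0.0067], [0.0622, 0.0083]]
l [ 0.75544449 -0.65521266  0.        ] s [-0.55265964 -0.63720332 -0.5371585 ]
bowl ((0.48015183210372925, -0.3364045321941376), 0.12000435590744019)
tl 61 ((0.5154715776443481, 0.17121684551239014), 0.02736327424645424)
```

View pics/wc.png

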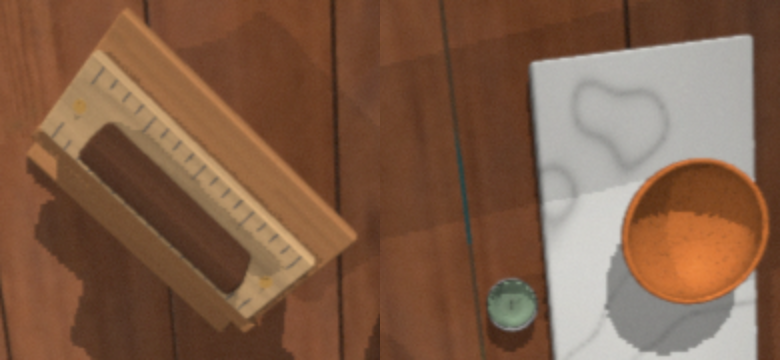

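The wrist views confirm the layout. The bar top measures 120x16 mm and the rule's underside centre comes out at z≈0.070. The board measures 150x260 mm with a yaw of about 6.6°, and its centre is at (0.607,0.212). Now the tea light.

```bash
cat >> h.py <<'E'
BY=np.radians(6.65); bx=np.array([np.cos(BY),np.sin(BY),0]); by=np.array([-np.sin(BY),np.cos(BY),0])
EDGE=np.array([.6072,.2117,0])-.075*bx
def orient(y,z):
    y=np.array(y,float);z=np.array(z,float); y/=np.linalg.norm(y); z/=np.linalg.norm(z)
    return R.from_matrix(np.stack([np.cross(y,z),y,z],-1)).as_quat()
E
python3 - <<'E'
from h import *
for s in (1,-1):
    q=orient(s*by,[0,0,-1]); j=inverse_kinematics([.509,.1655,.003],q); print(s,None if j is None else np.round(j,2))
    j=inverse_kinematics([.4955,-.402,.045],q); print(s,None if j is None else np.round(j,2))
q=orient(by,[0,0,-1])
j=[inverse_kinematics([.509,.1655,.1],orient(s*by,[0,0,-1])) for s in (1,-1)]
s=1 if abs(j[0][5])<abs(j[1][5]) else -1
q=orient(s*by,[0,0,-1])
move_ptp([.509,.1655,.10],q); set_gripper(.065,8)
movel([.509,.1655,.003],.12)
set_gripper(.02,8); print("w",get_gripper_width(),get_grasp_force(),get_force())
movel([.509,.1655,.22],.25)
move_ptp([.4955,-.402,.16],q); print("w",get_gripper_width(),get_clock())
p=get_image("top"); save(p,"carry")
cv2.imwrite("pics/carry.png",cv2.resize(p["frame"][150:290,160:440,::-1],None,fx=2,fy=2))
E
```

```text
1 [ 0.23  0.59  1.82 -0.    0.73 -1.46]
1 [-0.75  0.67  1.52 -0.    0.95 -2.44]
-1 [ 0.23  0.59  1.82 -0.    0.73  1.68]
-1 [-0.75  0.67  1.52 -0.    0.95  0.7 ]
w 0.020087917684404016 0.0 [-1.21448834 -0.0483924  -0.09076541]
w 0.020329186263953906 11.15
```

View pics/carry.png

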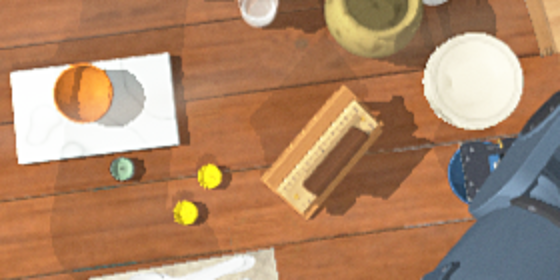

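The picture shows the tea light still at crop (123,168), unmoved, and the gripper empty. I'll go back and look closely at the lowered pose.

```bash
python3 - <<'E'
from h import *
q=orient(-by,[0,0,-1])
move_ptp([.509,.1655,.12],q); set_gripper(.065,8)
p0=get_image("wrist"); w=cloud(p0)
for s in silhouettes("tea_light",p0):
    x=w[s["region"]]; x=x[~np.isnan(x[:,0])]
    print(s["score"],s["rect"],np.percentile(x,[2,98],axis=0).round(4).tolist(),np.median(x,0))
movel([.509,.1655,.003],.12); print(get_position(),get_gripper_width(),get_force())
p1=get_image("wrist"); 
im=np.hstack([p0["frame"],p1["frame"]])[:,:,::-1]; cv2.imwrite("pics/low.png",cv2.resize(im,None,fx=.7,fy=.7))
print(get_clock())
E
```

```text
0.75 [258.3, 180.5, 305.0, 227.6] [[0.4913, 0.1486, 0.0017], [0.5275, 0.183, 0.0151]] [0.50886535 0.16592763 0.00695792]
0.62 [410.1, 219.1, 456.5, 263.5] [[0.4782, 0.0075, 0.0042], [0.5137, 0.0441, 0.015]] [0.49599782 0.02469504 0.00715788]
0.19 [513.1, 215.1, 560.0, 284.2] [[0.4718, -0.0948, 0.0007], [0.5225, -0.0574, 0.0326]] [ 0.49570917 -0.0740477   0.00924439]
[0.50949419 0.16559827 0.00366574] 0.06492367869611548 [ 0.17892937 -0.17506105  0.54356949]
16.7917
```

View pics/low.png

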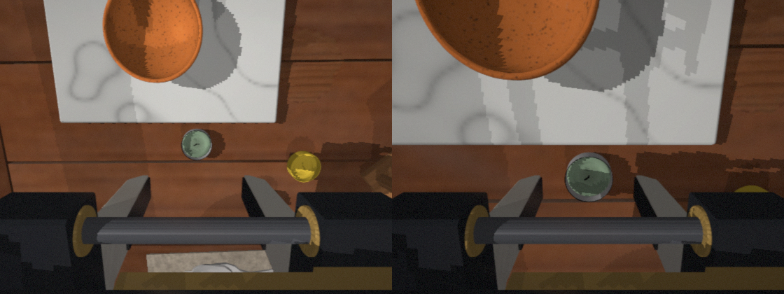

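```bash
python3 - <<'E'
from h import *
p=get_image("wrist"); w=cloud(p); f=p["frame"]
s=silhouettes("tea_light",p)
for a in s[:2]:
    x=w[a["region"]]; print(a["score"],a["rect"],np.nanpercentile(x,[2,98],axis=0).round(3).tolist())
# finger points
g=(abs(w[...,0]-.5)<.06)&(abs(w[...,1]-.1655)<.075)&(w[...,2]>.004)&(w[...,2]<.09)&(np.abs(w[...,1]-.1655)>.025)&(w[...,0]<.525)
for lo in np.arange(.004,.09,.008):
    k=g&(w[...,2]>=lo)&(w[...,2]<lo+.008); x=w[k]
    if len(x): print(round(lo,3),len(x),[np.percentile(x[m],[2,98],axis=0)[:,:2].round(3).tolist() for m in (x[:,1]<.1655,x[:,1]>.1655) if m.sum()>5])
print(np.array(get_position()).round(4),get_clock())
cv2.imwrite("pics/low2.png",cv2.resize(f[200:340,120:380,::-1],None,fx=3,fy=3))
E
```

```text
0.88 [246.2, 215.1, 318.3, 290.2] [[0.491, 0.148, 0.002], [0.528, 0.183, 0.015]]
0.67 [491.1, 265.1, 533.9, 275.0] [[0.51, 0.022, 0.001], [0.515, 0.039, 0.013]]
0.028 152 [[[0.507, 0.129], [0.524, 0.135]], [[0.499, 0.198], [0.515, 0.207]]]
0.036 526 [[[0.508, 0.123], [0.525, 0.135]], [[0.5, 0.198], [0.516, 0.212]]]
0.044 657 [[[0.507, 0.122], [0.525, 0.135]], [[0.499, 0.198], [0.515, 0.213]]]
0.052 794 [[[0.507, 0.122], [0.525, 0.135]], [[0.5, 0.198], [0.515, 0.214]]]
0.06 900 [[[0.509, 0.121], [0.525, 0.135]], [[0.501, 0.198], [0.515, 0.214]]]
0.068 976 [[[0.513, 0.12], [0.525, 0.135]], [[0.505, 0.199], [0.516, 0.215]]]
0.076 1054 [[[0.517, 0.12], [0.525, 0.135]], [[0.51, 0.199], [0.516, 0.215]]]
0.084 807 [[[0.521, 0.12], [0.525, 0.135]], [[0.513, 0.2], [0.516, 0.215]]]
[0.5094 0.1656 0.0036] 16.8917
```

View pics/low2.png

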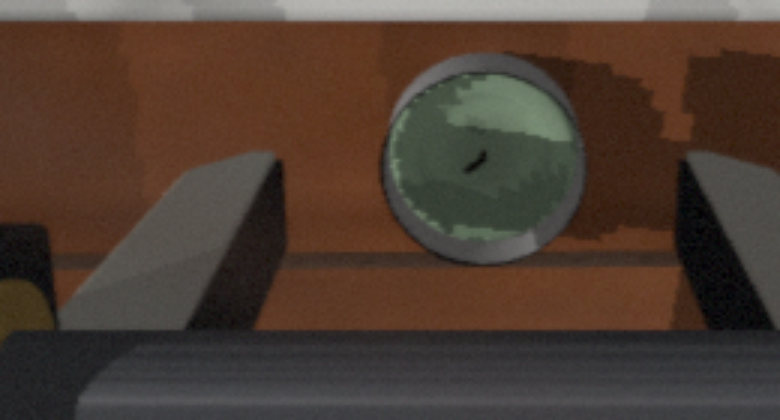

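The depth data shows the fingertips ending at z≈0.029 while the TCP reads 0.0036. So the tips sit higher when the gripper is open, and they closed above the cup. I'll measure how the tip offset depends on opening.

```bash
python3 - <<'E'
from h import *
movel([.509,.1655,.063],.25)
for o in (.065,.045,.038,.03,.022,.016):
    set_gripper(o,8); P=np.array(get_position())
    w=cloud(get_image("wrist"))
    d=w-P; a=d@by
    m=(abs(d@bx)<.03)&(abs(a)<.06)&(w[...,2]>.03)&(w[...,2]<.15)
    x=w[m]; x2=x[x[:,2]<np.percentile(x[:,2],.5)+.02] if len(x) else x
    print(o,round(get_gripper_width(),4),len(x),"tip-TCP z",np.round(np.percentile(x[:,2],[0,.5,1])-P[2],4),"gap",np.round([(d[m]@by)[(d[m]@by)<0].max(),(d[m]@by)[(d[m]@by)>0].min()],4))
print(P,get_clock())
E
```

```text
0.065 0.0651 6016 tip-TCP z [0.0279 0.0297 0.0305] gap [-0.0312  0.0328]
0.045 0.045 5139 tip-TCP z [0.0279 0.0296 0.0307] gap [-0.0213  0.023 ]
0.038 0.0379 4743 tip-TCP z [0.0279 0.0297 0.0303] gap [-0.018   0.0196]
0.03 0.0301 4151 tip-TCP z [0.0279 0.0295 0.0304] gap [-0.014   0.0156]
0.022 0.0221 3514 tip-TCP z [0.0275 0.0297 0.0305] gap [-0.0101  0.0117]
0.016 0.0157 3019 tip-TCP z [0.0284 0.0295 0.0302] gap [-0.0071  0.0087]
[0.50899978 0.16550665 0.0629979 ] 19.95
```

The offset doesn't change with opening: the real fingertips end 28 mm behind the nominal TCP. I'll correct for that and descend with a force guard.

```bash
echo 'TIP=.028  # real tips lie this far behind the nominal TCP' >> h.py
python3 - <<'E'
from h import *
q=orient(-by,[0,0,-1])
set_gripper(.062,8)
try: print("hit",movel([.509,.1655,.003-TIP],.12,threshold=6))
except PlanningError as e: print("PE",e); raise
print(get_position()[2])
set_gripper(.02,8); wd=get_gripper_width(); print("w",wd,get_grasp_force(),get_force())
if wd>.033:
    movel([.509,.1655,.16],.25); print("w",get_gripper_width())
    if get_gripper_width()>.033:
        move_ptp([.4955,-.402,.13],q); print("w",get_gripper_width())
        movel([.4955,-.402,.045-TIP],.15,threshold=8); print(get_position()[2])
        set_gripper(.048); dwell(.2); movel([.4955,-.402,.12],.3)
        p=get_image("top"); w=cloud(p)
        for s in silhouettes("tea_light",p): print(s["score"],np.nanmedian(w[s["region"]],0).round(3))
print(get_clock())
E
```

```text
hit False
-0.024432381336638012
w 0.03654481821715118 8.010678766651722 [0.47346152 0.03051265 3.25552651]
w 0.03724451956030457
w 0.03712452943014776
0.017978353302365094
0.53 [0.441 0.064 0.007]
0.47 [0.498 0.025 0.007]
27.325
```

The tea light is no longer visible on the cart and was held right up to its release over the bowl. Now I'll grasp the rule, checking first that the poses can be reached.

```bash
cat >> h.py <<'E'
T=np.array([.5074,-.1764,.1142]); L=np.array([.7512,-.660,0]); L/=np.linalg.norm(L)
N=.5*np.array([L[1],-L[0],0])+np.array([0,0,np.sqrt(.75)]); RX=np.cross(-L,N)
DEP=.032
QG=orient(RX,-N); QP=orient(bx,[0,0,-1]); G=T-N*(DEP+TIP)
def place(gap,z,t=.015):
    c=EDGE+by*t-bx*(.028+gap); return np.array([c[0],c[1],z+.052-DEP-TIP])
E
python3 - <<'E'
from h import *
for P,q in [(G+N*.1,QG),(G,QG),(place(.02,.1),QP),(place(0,0),QP)]:
    j=inverse_kinematics(P,q); print(P.round(3),None if j is None else np.round(j,2))
movel([.4955,-.402,.22],.35)
set_gripper(.034,40)
move_ptp(G+N*.08,QG)
p=get_image("wrist"); w=cloud(p); x=w[(abs((w-T)@N)<.004)&(abs((w-T)@RX)<.02)&(abs((w-T)@L)<.075)]
u=np.stack([(x-T)@L,(x-T)@RX],-1).astype(np.float32); print(len(u),cv2.minAreaRect(u),np.median((x-T)@N))
cv2.imwrite("pics/pre.png",p["frame"][:,:,::-1]); p=get_image("top"); cv2.imwrite("pics/pretop.png",p["frame"][:,:,::-1])
print(get_clock())
E
```

```text
[ 0.494 -0.191  0.149] [-0.76  0.36  1.86  0.62  1.03 -1.96]
[ 0.527 -0.154  0.062] [-0.66  0.52  1.9   0.73  0.84 -2.04]
[0.483 0.212 0.092] [ 0.33  0.44  1.8  -0.    0.91  0.21]
[ 0.503  0.215 -0.008] [ 0.32  0.62  1.79 -0.    0.73  0.2 ]
4202 ((-0.003513488918542862, -0.0005024988204240799), (0.11249209195375443, 0.015968162566423416), 0.05745167285203934) 1.6435393622745924e-05
30.6333
```

```bash
python3 - <<'E'
from h import *
print("hit",movel(G,.1,threshold=10)); print((np.array(get_position())-G)@N)
set_gripper(.005,40); print("w",get_gripper_width(),get_grasp_force(),get_force())
if get_gripper_width()>.012:
    movel(G+N*.06,.12); print("w",get_gripper_width(),get_force(),get_clock())
    p=get_image("scene"); q=get_image("wrist")
    cv2.imwrite("pics/lift.png",np.hstack([cv2.resize(p["frame"][130:330,120:400],(400,286)),cv2.resize(q["frame"],(381,286))])[:,:,::-1])
print(get_clock())
E
```

```text
hit False
0.0004018992512514344
w 0.015686121566256896 40.00163912773132 [-3.49342863 -3.009631    3.01263646]
w 0.01585394049724573 [-0.23701564  0.3215384  -2.52642053] 32.675
32.775
```

View pics/lift.png

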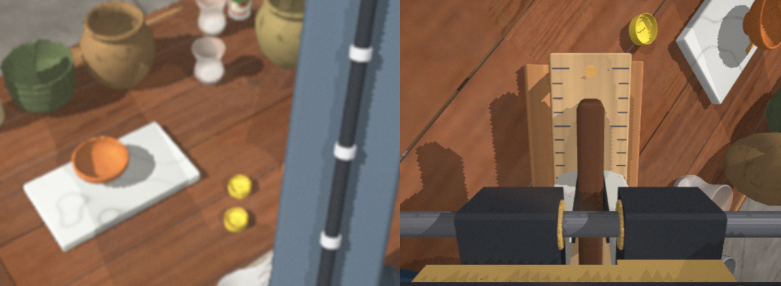

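The wrist view shows the rule held in the fingers and clear of the stand, and the force reading gives a weight of about 2.5 N. In the scene view the board front is empty. Now I'll carry it over and place it.

```bash
python3 - <<'E'
from h import *
P=G+N*.06; movel(P+[0,0,.10],.25)
move_ptp(place(.012,.07),QP); print("w",get_gripper_width(),get_clock())
p=get_image("wrist"); cv2.imwrite("pics/over.png",p["frame"][:,:,::-1])
movel(place(.012,.012),.15)
print("down",movel(place(.012,-.006),.03,threshold=4),np.array(get_position())-place(.012,0),get_force(),get_clock())
p=get_image("wrist"); cv2.imwrite("pics/down.png",p["frame"][:,:,::-1]); w=cloud(p)
np.savez("down",w=w,f=p["frame"])
E
```

```text
w 0.016098249729006097 35.1
down True [ 0.00017643  0.0001037  -0.00150544] [ 0.16107958 -0.63460092  2.5755433 ] 36.1667
```

View pics/down.png

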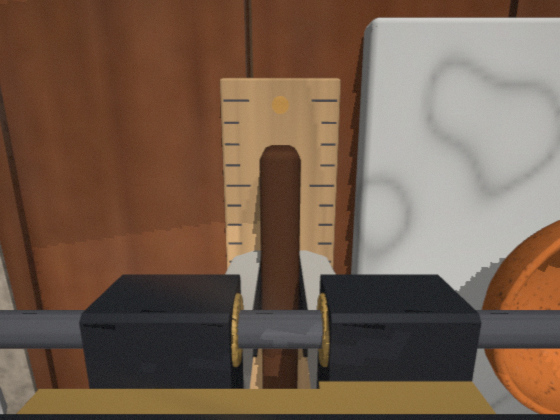

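The rule is on the cart with its edge at columns 222–340, parallel to the board edge at about column 360. A small gap remains, so I'll slide it until it touches.

```bash
python3 - <<'E'
from h import *
z0=get_position()[2]-place(0,0)[2]
movel(place(.012,z0+.0005),.03)
print("touch",movel(place(-.006,z0+.0005),.025,threshold=10)); P=np.array(get_position())
print("gap along bx",-(P-place(0,0))@bx,get_force(),get_clock())
w=cloud(get_image("wrist")); d=w-EDGE
for t in (.04,.06,.08,.095):   # height profile across the joint
    m=(abs(d@by-t)<.004)&(abs(d@bx)<.02); a=(d@bx)[m]; z=w[m][:,2]
    print(t,[(round(b,3),round(float(np.median(z[(a>=b)&(a<b+.002)])),3)) for b in np.arange(-.01,.01,.002) if ((a>=b)&(a<b+.002)).any()])
E
```

```text
touch True
gap along bx 0.0009290981102393252 [-2.05675388 -0.32905922  4.43779403] 36.9833
0.04 [(np.float64(-0.01), 0.129), (np.float64(-0.008), 0.129), (np.float64(-0.006), 0.129), (np.float64(-0.004), 0.129), (np.float64(-0.002), 0.129), (np.float64(0.0), 0.128), (np.float64(0.002), 0.129), (np.float64(0.004), 0.129), (np.float64(0.006), 0.129), (np.float64(0.008), 0.129)]
0.06 [(np.float64(-0.01), 0.011), (np.float64(-0.008), 0.011), (np.float64(-0.006), 0.011), (np.float64(-0.004), 0.011), (np.float64(-0.002), 0.011), (np.float64(0.0), 0.015), (np.float64(0.002), 0.017), (np.float64(0.004), 0.017), (np.float64(0.006), 0.017), (np.float64(0.008), 0.017)]
0.08 [(np.float64(-0.01), 0.011), (np.float64(-0.008), 0.011), (np.float64(-0.006), 0.011), (np.float64(-0.004), 0.011), (np.float64(-0.002), 0.011), (np.float64(0.0), 0.015), (np.float64(0.002), 0.017), (np.float64(0.004), 0.017), (np.float64(0.006), 0.017), (np.float64(0.008), 0.017)]
0.095 [(np.float64(-0.01), 0.011), (np.float64(-0.008), 0.011), (np.float64(-0.006), 0.011), (np.float64(-0.004), 0.011), (np.float64(-0.002), 0.011), (np.float64(0.0), 0.015), (np.float64(0.002), 0.017), (np.float64(0.004), 0.017), (np.float64(0.006), 0.017), (np.float64(0.008), 0.017)]
```

```bash
python3 - <<'E'
from h import *
P=np.array(get_position())
print("push",movel(P+bx*.003,.02,threshold=15),get_force())
set_gripper(.03,20); print(get_gripper_width(),get_force())
P=np.array(get_position()); movel(P+[0,0,.09],.2); movel(P-bx*.03-by*.02+[0,0,.25],.3)
p=get_image("wrist"); w=cloud(p); d=w-EDGE; print(get_clock())
f=p["frame"]
a=d@bx;b=d@by
m=(abs(w[...,2]-.012)<.0035)&(a>-.09)&(a<.003)&(abs(b)<.16)&(f.sum(-1)>250); 
m2=(w[...,2]>.045)&(w[...,2]<.058)&(a>-.06)&(a<0)
for k in (m,m2): print(cv2.minAreaRect(np.stack([a[k],b[k]],-1).astype(np.float32)))
t=get_image("top"); tw=cloud(t)
for s in silhouettes("tea_light",t)+silhouettes("orange_bowl",t)[:1]+silhouettes("waste_bowl",t)[:1]: print(s["score"],np.nanmedian(tw[s["region"]],0).round(3))
cv2.imwrite("pics/end.png",np.hstack([cv2.resize(f,(400,300)),cv2.resize(t["frame"][150:290,210:430],(400,255))[:255] if 0 else cv2.resize(t["frame"][130:295,180:430],(400,300))])[:,:,::-1])
E
```

```text
push True [-1.77685239 -0.44410724  6.21595472]
0.029441008698720985 [-0.13879765  1.02500328 -0.24526164]
39.0833
((-0.02888411283493042, -0.015472650527954102), (0.29178428649902344, 0.06686905026435852), 86.77227783203125)
((-0.027892842888832092, 0.015920251607894897), (0.11817749589681625, 0.016220128163695335), 89.91747283935547)
0.46 [0.498 0.025 0.007]
0.45 [ 0.497 -0.403  0.019]
0.72 [0.633 0.221 0.038]
0.85 [ 0.497 -0.412  0.024]
```

View pics/end.png

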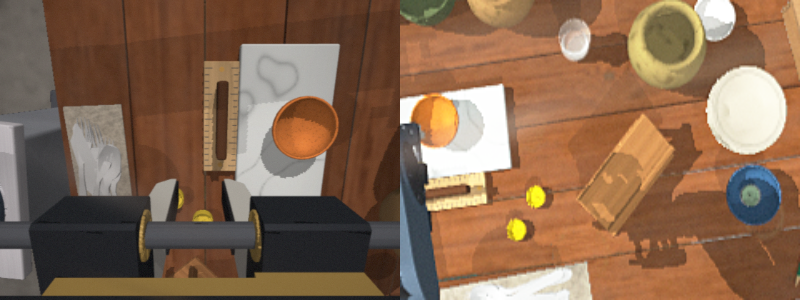

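The rule lies flat and flush: the bar axis is 27.9 mm from the board edge and within 0.1° of parallel. The tea light is in the blue bowl, at about (750,195) in the picture, and the bystanders haven't moved.

```bash
python3 -c "
from h import *
print(sign_off(),get_clock())"
```

```text
the job is handed in; nothing more can be done
the job is handed in; nothing more can be done
```

The job is handed in at about 39 s: the tea light is in the blue bowl, and the rule lies flat and flush along the board's near edge, its whole length beside the board.

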